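# Seal the four-clip storage container

### The job

Press the raised lid fully home on the storage container by its round centre pad, then snap its four hinged clips fully down over the rim: any one first, then the one at the diagonally opposite corner, then the remaining two. Feel for each part to seat and never press with more than 20 N; leave the match box where it lies.

Things in the scene. Friction and masses are not known exactly. Their poses are not given: they have to be found in the camera images.
- container: Clear plastic storage box, 104 x 150 mm, 32 mm high to the top of its flanged rim, standing fast on a wooden cover board over the hob; it does not slide. Origin: centre of its underside; z up, y along its long side, x across. A white lid, 112 x 160 mm and 6 mm thick, rides on it on a grey springy gasket; a round pad, 40 mm across, stands 12 mm above the lid's top in its middle.
- seat (a point): Centre of the lid's top as it nominally lies when home: 45 mm above the box's origin, with the box's axes (the pad's top is then 12 mm higher). It is fixed to the box, not to the lid. The gasket's fit is unknown and differs each time: the true seat lies up to 6 mm higher or lower, tilted up to 0.03 rad about the box's x axis, so the end of every press must be felt.
- lid (a joint): How far the lid still stands proud of its seat, m: 0 home on the gasket, at the start 0.007 to 0.013. It slides straight down along the box's z against about 5 N of friction, stays where it is left, and then meets the gasket's springy seat (about 8 N per mm).
- clip_a (a joint): Clip at the box's corner -x, +y; opposite clip_c. All clips: a flat grey tab 46 long, 32 wide, 4 mm thick, hinged 2.5 mm above the lid's top at x = -24 or +24 mm, y = -46 or +46 mm of the box (hinge along y), reaching outward past the long side; a 29 mm nose at its free end hooks the rim. Angle, rad: 0 flat and home, more as the free end rises; starts 0.4 to 0.6, stays where left.
- press_a (a point): Where to press clip_a: 36 mm out from its hinge, at the upper face it nominally has when home; fixed to the box at (-60, 46, 49.5) mm of its frame, the other clips' points lie likewise. A clip pressed down there swings freely, then resists with about 9 to 11 N, snaps over in the last 6 to 3 mm and stops on the gasket (about 8 N per mm). The unknown fit shifts the true height.
- clip_b (a joint): Clip at the box's corner +x, +y; like clip_a; diagonally opposite clip_d. A cooker hood hangs 0.63 m above the worktop from 0.59 m ahead of the robot's base onward: stay low, or lean the wrist back, when reaching here.
- clip_c (a joint): Clip at the box's corner +x, -y; like clip_a; diagonally opposite clip_a. A cooker hood hangs 0.63 m above the worktop from 0.59 m ahead of the robot's base onward: stay low, or lean the wrist back, when reaching here.
- clip_d (a joint): Clip at the box's corner -x, -y; like clip_a; diagonally opposite clip_b.
- match_box: Match box, 62 x 45 x 16 mm, lying on the board off the container's +y end; origin at the centre of its underside. A loose bystander.

How it is judged:
On the way, in this order (a step that is already met when the one before it is completed fails the run):
1. the lid is pressed home while all four clips are still up (value of joint lid below 0.002 m and value of joint each of clip_a, clip_b, clip_c, clip_d above 0.25 rad), for 0.1 s.
2. one clip, whichever, is snapped home while the other three are still up (((value of joint clip_a below 0.04 rad and value of joint each of clip_b, clip_c, clip_d above 0.25 rad) or (value of joint clip_b below 0.04 rad and value of joint each of clip_a, clip_c, clip_d above 0.25 rad) or (value of joint clip_c below 0.04 rad and value of joint each of clip_a, clip_b, clip_d above 0.25 rad) or (value of joint clip_d below 0.04 rad and value of joint each of clip_a, clip_b, clip_c above 0.25 rad))), for 0.1 s.
3. the diagonally opposite clip is snapped home as well while the other two are still up (((value of joint each of clip_a, clip_c below 0.04 rad and value of joint each of clip_b, clip_d above 0.25 rad) or (value of joint each of clip_b, clip_d below 0.04 rad and value of joint each of clip_a, clip_c above 0.25 rad))), for 0.1 s.
At the end, for the whole second after the job is handed in: The lid is within 2 mm of its seat and all four clips lie snapped home, each within 0.04 rad of flat (value of joint lid below 0.002 m and value of joint each of clip_a, clip_b, clip_c, clip_d below 0.04 rad); the robot touches nothing.
It fails at once if the container, its lid or a clip is pressed with more than 20 N (contact force between container and anything else above 20 N).
It fails at once if the match box is moved by more than 30 mm (distance of match_box from where it was at the start of the episode above 0.03 m).
It also fails if it takes over 54 s, if anything falls off the work surface, if the arm or the gripper's body presses on something with over 40 N, if the wrist force passes 120 N, or if a joint passes its speed limit or range.

### The arm

A 6-joint arm with a two-finger parallel gripper is mounted at the origin on a cart in front of the work surface, level with it; the furniture and walls round the work are solid. World frame = base frame: x ahead of the robot, y to its left, z up, the work surface at z = 0. Lengths are in m, angles in rad, forces in N, time in s.
With the tool pointing down it reaches from about 0.375 to 0.9 m from the base axis. Payload 3.1 kg.
Tool frame: the origin (TCP) lies on the centre line of the jaws, within the pads' length; the fingertips stand robot.tcp_to_tips ahead of it and the grasp point (between the pads) lies 3 mm ahead of it (robot.tcp_to_tips is the distance from the TCP to the fingertips, in m); z points along the fingers, y is the line along which they close (so a half turn about z gives the same grasp; the last joint's range is limited). The gripper opens to 87 mm and grips with 3 to 60 N. Pads are 19 mm wide; open, the fingers measure 117 mm over their backs; the gripper's body (75 mm by 190 mm) begins 51 mm behind the grasp point.
Start: joints at [-1.47, 0.527, 1.433, -0, 1.181, -0.178], TCP at [0.172, -0.601, 0.212] pointing down, gripper open.
Joint ranges: [-3.08, 3.08], [-0.75, 2.2], [0.22, 2.44], [-1.43, 4.57], [0, 2.65], [-2.85, 2.85]. Speed limits (rad/s): [2.79, 2.79, 3.14, 3.14, 3.14, 3.14].

### API

Orientations are given as a unit quaternion [x, y, z, w].
In Python, from rig import robot gives the robot as it stands. The module is installed in compiled form; this text tells all that it offers.
- The arm moves only by the shell command python3 -m jog 'ROWS' [FORCE]. ROWS is JSON, one flat list of numbers, 5 for each row, row after row: the finger opening in m, from 0 to 0.087, then the shift along the tool's x, y, z in m, then the turn about the tool's z in units of 10 degrees (1.0 is 10 degrees). In form: [claw, x, y, z, roll, claw, x, y, z, roll, ...]. A call has 1 to 20 rows; each row shifts and turns the commanded pose from where the row before left it, along the tool's axes as they then stand; what a row does not reach is not made up. A row lasts 1/8 s, in which the tool goes at most 62.5 mm and 10.7 degrees, less where a joint would pass 70% of its speed; a pose out of reach is approached as far as the arm can. A call with a gripper value outside its range is refused whole. The fingers move at their own pace and stop on an object; FORCE is the grip in N (left out, the last holds). Time passes only in rows, so rows that do not move let the fingers close. It gives the time, the measured TCP pose, the force, the opening and the grip force at its end, in the units of the state.
- robot.get_obs(): the state, without advancing time (a new reading comes with each control period).
- robot.camera(name): name is "side" or "top" or "wrist"; returns the picture (420x560x3 uint8, blue, green, red); there is no depth.
- robot.camera_model(name): a dict with "fx", "fy", "cx", "cy" (pixels), "R" (3x3) and "t" (3): a world point X has camera coordinates R X + t; the wrist camera has in their place "tool_from_camera" (4x4, takes a point from camera to tool coordinates, whose origin is the TCP and whose axes are the flange's). Camera axes: x right, y down, z forward; pixel columns grow to the right and rows downward; lengths in m; the calibration is good to about 2 mm. A picture is of the moment at which its call begins: read the wrist's pose just before it. camera_model takes no time and is no camera call.
- robot.hand_in(): hands the job in; it is judged then, once.
Trained networks look in the newest picture that a camera, given by its name, has taken for a name from the list of things; names that differ only in an ending like _2 or _b are one class to them, and where a whole thing is asked for, a point or a joint stands for the part that bears it (a point fixed in the world has none). Each returns a list of dicts, best first, with "conf" (0 to 1); they miss things now and then, are a little off and sometimes report something else, mostly with a low value. They report only what shows in the picture. A call takes as long as a camera call.
- robot.look_for(camera, label): "extent" ([centre column, centre row, width, height] in pixels, round what is visible of it).
- robot.outline_of(camera, label): "region" (420x560 bool, what is visible of it) and "extent" ([centre column, centre row, width, height] in pixels, round what is visible of it).
The state is a dict: "time": time; "q": joint angles; "joint_velocities": joint speeds; "joint_torque": joint torques, N m; "position": TCP position; "tool_rot": TCP orientation; "ft_force": force on the tool from outside, world axes, zero at the start; "moment": the same for the moment, N m; "grip_width": finger opening in m; "grip_force": force on a finger pad.
Only numpy, scipy, OpenCV 4.12 (cv2) and the standard library are available. Lean on these libraries where they do the work, as an engineer would, in place of code of your own. Each camera call takes 0.05 s, during which the arm holds its last target. There are 200 camera calls.

## Working session

There is one attempt and no reset: what is moved stays moved. The work goes in short steps, Python scripts to look and compute and a shell command to move; the robot and the scene stay as the last step left them, time stands still between calls to the robot, and variables do not carry over. Pictures are saved under pics/ and viewed, at most 10 in all, crops included, and the job is handed in when it is done.

```bash
mkdir -p pics; python3 - <<'E'
from rig import robot
import cv2,numpy as np
o=robot.get_obs();print({k:np.round(v,4) if not isinstance(v,dict) else v for k,v in o.items()});print(robot.tcp_to_tips)
for n in("top","side"):
    cv2.imwrite(f"pics/{n}0.png",robot.camera(n)); m=robot.camera_model(n);print(n,m)
    for l in("container","lid","clip_a","match_box"):
        for d in robot.look_for(n,l)[:5]:print(l,np.round(d["extent"],1),round(d["conf"],2))
print(robot.camera_model("wrist"))
E
```

```text
{'time': np.float64(0.0), 'q': array([-1.4705,  0.5285,  1.4339, -0.    ,  1.1814, -0.1785]), 'joint_velocities': array([ 0.0004, -0.0015,  0.0004, -0.0007,  0.0003, -0.0003]), 'joint_torque': array([-9.00000e-04, -4.40046e+01, -1.76594e+01,  6.32000e-02,
        5.84000e-02, -2.00000e-04]), 'position': array([ 0.1719, -0.6001,  0.2111]), 'tool_rot': array([ 0.9903,  0.1389,  0.    , -0.0011]), 'ft_force': array([-0.5262,  0.2452, -0.0661]), 'moment': array([-0.0644,  0.0063,  0.048 ]), 'grip_force': np.float64(0.0), 'grip_width': np.float64(0.0871)}
0.022
top {'fx': 492.9867114321748, 'fy': 492.9867114321748, 'cx': 276.62161577331574, 'cy': 209.7763125368408, 'R': array([[-0.02009381, -0.99968185, -0.01524561],
       [-0.9940944 ,  0.02160334, -0.10634673],
       [ 0.10664225,  0.01301866, -0.99421222]]), 't': array([0.13293415, 0.46235757, 0.9119986 ])}
container [324.6 203.9  96.9  97.6] 0.61
lid [327.4 204.2  93.6  92.7] 0.76
clip_a [307.6 172.6  20.6  27.9] 0.93
clip_a [348.4 235.4  17.5  29.8] 0.78
clip_a [358.5 180.6  17.3  32.5] 0.68
clip_a [299.4 226.1  25.8  31.9] 0.59
ma
[... 426 characters left out ...]
 0.62
container [319.5 223.8  32.7  24.7] 0.24
lid [283.8 233.5  95.4  61.7] 0.98
clip_a [314.5 247.2  36.3  28.8] 0.88
clip_a [251.8 242.   37.8  28. ] 0.69
clip_a [262.4 219.4  30.7  19. ] 0.67
clip_a [316.1 222.1  33.5  23.4] 0.51
{'fx': 375.01836325531207, 'fy': 375.01836325531207, 'cx': 279.51346918438907, 'cy': 202.22252876702083, 'tool_from_camera': array([[ 8.03546171e-04, -9.57333385e-01, -2.88984678e-01,
         7.94876068e-02],
       [ 9.99999541e-01,  6.18597086e-04,  7.31326522e-04,
         4.21218428e-04],
       [-5.21358215e-04, -2.88985133e-01,  9.57333443e-01,
        -1.73086356e-01],
       [ 0.00000000e+00,  0.00000000e+00,  0.00000000e+00,
         1.00000000e+00]])}
```

```bash
python3 - <<'E'
import cv2
a=cv2.imread("pics/top0.png")[140:270,215:390];b=cv2.imread("pics/side0.png")[180:310,200:375]
cv2.imwrite("pics/c0.png",cv2.resize(cv2.vconcat([a,b]),None,fx=4,fy=4,interpolation=cv2.INTER_CUBIC)[:, :][:, :700][:520*2]) 
c=cv2.hconcat([a,b]);cv2.imwrite("pics/c1.png",cv2.resize(c,(798,296),interpolation=cv2.INTER_CUBIC))
cv2.imwrite("pics/side_s.png",cv2.imread("pics/side0.png"))
cv2.imwrite("pics/topz.png",cv2.resize(a,(787,585),interpolation=cv2.INTER_CUBIC))
E
```

```text
(no output)
```

View pics/topz.png

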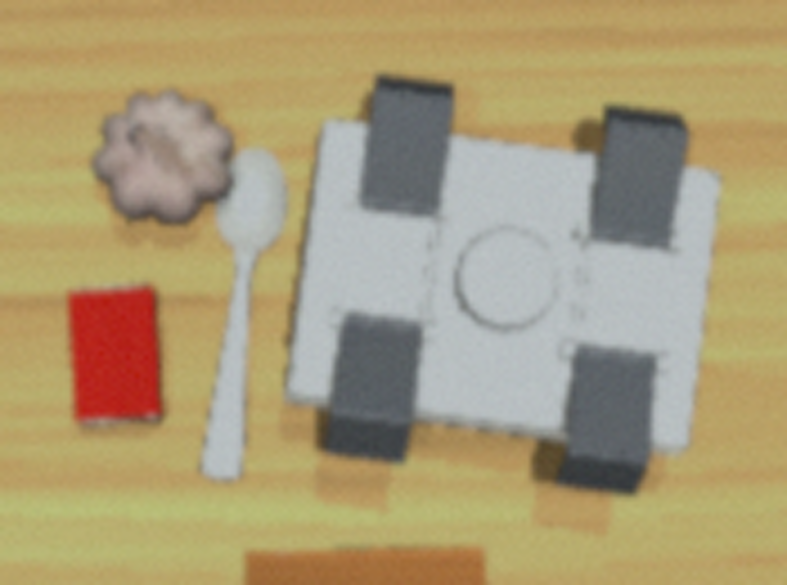

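View pics/side_s.png

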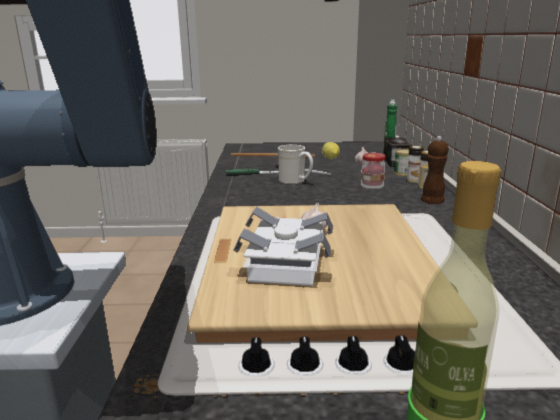

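```bash
python3 - <<'E'
import cv2
b=cv2.imread("pics/side0.png")[198:288,228:338]
cv2.imwrite("pics/sidez.png",cv2.resize(b,None,fx=6.5,fy=6.5,interpolation=cv2.INTER_CUBIC))
E
```

```text
(no output)
```

View pics/sidez.png

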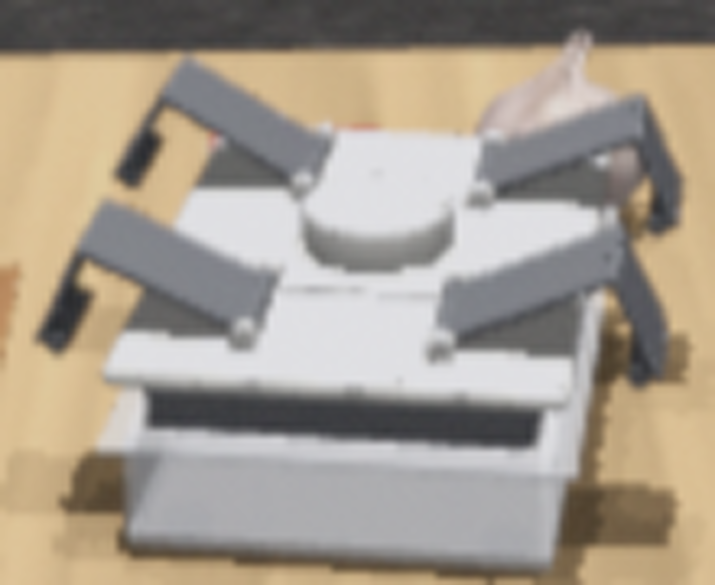

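```bash
cat > fit.py <<'E'
from rig import robot
import numpy as np
from scipy.optimize import least_squares
T=lambda u,v:(215+u/4.5,140+v/4.5); S=lambda u,v:(228+u/6.5,198+v/6.5)
# name, lidrel?, pt(mm), cam, pixel
P=[(1,(56,80,0),'top',T(324,121)),(1,(56,-80,0),'top',T(719,173)),(1,(-56,-80,0),'top',T(687,447)),(1,(-56,80,0),'top',T(291,398)),
(1,(0,0,12),'top',T(507,276)),(1,(0,0,12),'side',S(378,203)),
(1,(-56,-80,0),'side',S(107,362)),(1,(56,-80,0),'side',S(574,386)),
(0,(-52,-75,0),'side',S(126,547)),(0,(52,-75,0),'side',S(553,564)),
(1,(-56,-80,-6),'side',S(107,380)),(1,(56,-80,-6),'side',S(572,406))]
M={n:robot.camera_model(n) for n in('top','side')}
def proj(n,X):
    m=M[n];c=m['R']@X+m['t'];return np.array([m['fx']*c[0]/c[2]+m['cx'],m['fy']*c[1]/c[2]+m['cy']])
def world(p,pt):
    x,y,z,w,h=p[:5];pt=np.array(pt)/1e3;c,s=np.cos(w),np.sin(w)
    return np.array([x+c*pt[0]-s*pt[1],y+s*pt[0]+c*pt[1],z+pt[2]])
def res(p):
    r=[]
    for l,pt,n,px in P:
        X=world(p,pt);X[2]+=p[4]*l;r+=list(proj(n,X)-px)
    return np.array(r)
if __name__=="__main__":
    f=least_squares(res,[.46,-.05,.02,-.1,.055],loss='soft_l1');print(np.round(f.x,4));print(np.round(res(f.x).reshape(-1,2),1))
    np.save('box.npy',f.x)
    for k,pt in dict(pad=(0,0,69),a=(-60,46,50),b=(60,46,50),c=(60,-46,50),d=(-60,-46,50)).items():print(k,world(f.x,pt).round(4))
    for n in M:print(n,-M[n]['R'].T@M[n]['t'])
    for d in robot.look_for('top','match_box')[:1]:print(d)
E
python3 fit.py
```

```text
[ 0.47    0.0324  0.0347 -0.1396  0.0511]
[[-0.9 -0.5]
 [ 0.3 -1.8]
 [ 1.1 -0.4]
 [-1.  -0.2]
 [-0.   0.1]
 [-0.6 -0.9]
 [-1.   0.1]
 [-0.2 -0.1]
 [ 0.4 -0.5]
 [ 0.1  0.5]
 [-0.8  0.9]
 [ 0.   0.4]]
pad [0.47   0.0324 0.1037]
a [0.417  0.0863 0.0847]
b [0.5358 0.0696 0.0847]
c [ 0.523  -0.0215  0.0847]
d [ 0.4042 -0.0048  0.0847]
top [0.36504064 0.11103039 0.95791704]
side [ 0.456185   -0.69063942  0.39887787]
{'extent': [239.9, 219.1, 22.1, 31.9], 'conf': 0.94}
```

```bash
python3 -m jog '[0,0.029,-0.033,0,0,0,0.029,-0.033,0,0,0,0.029,-0.033,0,0,0,0.029,-0.033,0,0,0,0.029,-0.033,0,0,0,0.029,-0.033,0,0,0,0.029,-0.033,0,0,0,0.029,-0.033,0,0,0,0.029,-0.033,0,0,0,0.029,-0.033,0,0,0,0.029,-0.033,0,0,0,0.029,-0.033,0,0,0,0.029,-0.033,0,0,0,0.029,-0.033,0,0,0,0.027,-0.032,0,0,0,0.026,-0.032,0,0,0,0,0,0.01,0.8,0,0,0,0.01,0.8,0,0,0,0,0.8,0,0,0,0,0]' 20
```

```text
time: 3.05
position: [0.4687, 0.0312, 0.1921]
tool_rot: [0.998, -0.069, 0.0, 0.0]
ft_force: [0.3, 0.7, -0.1]
grip_width: 0.0003
grip_force: 0.0
```

```bash
python3 - <<'E'
from rig import robot
import cv2,numpy as np
o=robot.get_obs();im=robot.camera("wrist");np.savez("w1.npz",p=o["position"],r=o["tool_rot"]);cv2.imwrite("pics/w1.png",im)
for d in robot.look_for("wrist","clip_a")[:5]:print(np.round(d["extent"],1),d["conf"])
E
```

```text
[212.  129.4  46.6  74.7] 0.92
[335.7 244.1  44.2  40.6] 0.84
[344.2 133.8  51.7  78.2] 0.71
[216.7 243.6  43.3  43.9] 0.65
```

View pics/w1.png

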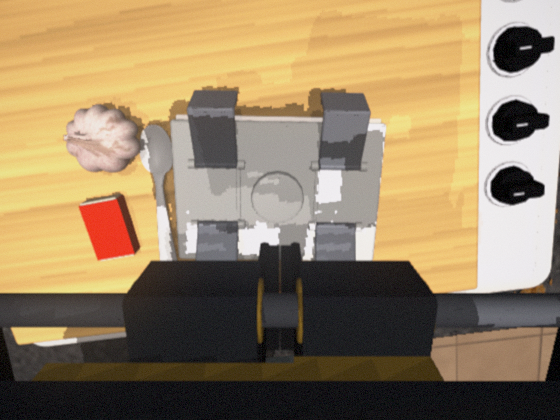

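```bash
cat > fit2.py <<'E'
import fit,numpy as np
from fit import *
from scipy.spatial.transform import Rotation as R
w=np.load("w1.npz");m=robot.camera_model("wrist");A=np.eye(4);A[:3,:3]=R.from_quat(w["r"]).as_matrix();A[:3,3]=w["p"]
B=np.linalg.inv(A@m["tool_from_camera"]);m=dict(m,R=B[:3,:3],t=B[:3,3]);fit.M['wrist']=m
W=[(1,(0,0,12),'wrist',(277,196)),(1,(56,80,0),'wrist',(171.5,117)),(1,(56,-80,0),'wrist',(385,121)),(1,(24,62,2.5),'wrist',(191,165)),(1,(24,30,2.5),'wrist',(237,167)),(1,(24,-30,2.5),'wrist',(320,167)),(1,(24,-62,2.5),'wrist',(364,169))]
P.extend(W)
p0=np.load('box.npy');print(np.round(res(p0).reshape(-1,2)[-7:],1))
f=least_squares(res,p0,loss='soft_l1');print(np.round(f.x,4));print(np.round(res(f.x).reshape(-1,2),1))
np.save('box2.npy',f.x)
for k,pt in dict(pad=(0,0,57),a=(-60,46,50),b=(60,46,50),c=(60,-46,50),d=(-60,-46,50)).items():print(k,world(f.x,pt).round(4))
E
python3 fit2.py
```

```text
[[-0.2  3.5]
 [-4.1  4.1]
 [ 1.4  0.5]
 [ 3.1 -0. ]
 [-0.2 -1.9]
 [-3.1 -1.8]
 [-4.3 -3.7]]
[ 0.47    0.0321  0.0348 -0.1445  0.0512]
[[-0.5 -0.8]
 [ 0.6 -1.6]
 [ 1.2 -0.2]
 [-0.9 -0.5]
 [ 0.2  0.1]
 [-0.6 -1. ]
 [-1.2 -0. ]
 [-0.4 -0.1]
 [ 0.2 -0.6]
 [-0.1  0.6]
 [-1.1  0.7]
 [-0.2  0.4]
 [ 0.3  3.5]
 [-3.4  3.5]
 [ 2.3  1. ]
 [ 3.6 -0.4]
 [ 0.4 -2.1]
 [-2.4 -1.6]
 [-3.6 -3.3]]
pad [0.47   0.0321 0.0918]
a [0.4173 0.0862 0.0848]
b [0.536  0.069  0.0848]
c [ 0.5228 -0.0221  0.0848]
d [ 0.404  -0.0048  0.0848]
```

```bash
python3 -m jog '[0,0.001,-0.001,0.02,-0.0,0,0,0,0.02,0,0,0,0,0.018,0,0,0,0,0.002,0,0,0,0,0.0015,0,0,0,0,0.0015,0,0,0,0,0.0015,0,0,0,0,0.0015,0]'
```

```text
time: 4.15
position: [0.4699, 0.032, 0.1263]
tool_rot: [0.998, -0.07, 0.0, 0.0]
ft_force: [0.4, 0.1, -0.4]
grip_width: 0.0005
grip_force: 0.0
```

```bash
python3 -m jog '[0,0,0,0.0015,0,0,0,0,0.0015,0,0,0,0,0.0015,0,0,0,0,0.001,0]'
```

```text
time: 4.65
position: [0.4696, 0.032, 0.1204]
tool_rot: [0.998, -0.07, -0.0, -0.0]
ft_force: [-0.5, -0.1, -0.4]
grip_width: 0.0003
grip_force: 0.0
```

```bash
python3 -m jog '[0,0,0,0.001,0,0,0,0,0.001,0,0,0,0,0.001,0]'
```

```text
time: 5.03
position: [0.4697, 0.032, 0.1175]
tool_rot: [0.998, -0.07, 0.0, 0.0]
ft_force: [-0.2, -1.1, -0.5]
grip_width: 0.0003
grip_force: 0.0
```

```bash
python3 -m jog '[0,0,0,0.001,0,0,0,0,0.001,0,0,0,0,0.001,0]'
```

```text
time: 5.4
position: [0.4697, 0.032, 0.1145]
tool_rot: [0.998, -0.07, -0.0, -0.0]
ft_force: [-0.7, 0.4, -0.0]
grip_width: 0.0003
grip_force: 0.0
```

```bash
python3 -m jog '[0,0,0,0.001,0,0,0,0,0.001,0,0,0,0,0.001,0]'
```

```text
time: 5.78
position: [0.4697, 0.032, 0.1115]
tool_rot: [0.998, -0.07, 0.0, -0.0]
ft_force: [-1.4, -0.2, 0.6]
grip_width: 0.0005
grip_force: 0.0
```

```bash
python3 -m jog '[0,0,0,0.001,0,0,0,0,0.001,0]'
```

```text
time: 6.02
position: [0.4697, 0.032, 0.1095]
tool_rot: [0.998, -0.07, -0.0, 0.0]
ft_force: [-1.1, 0.4, -1.1]
grip_width: 0.0008
grip_force: 0.0
```

```bash
python3 - <<'E'
from rig import robot
import cv2
b=robot.camera("side")[150:270,210:370]
cv2.imwrite("pics/s2.png",cv2.resize(b,(800,600),interpolation=cv2.INTER_CUBIC));print(robot.get_obs()["ft_force"])
E
```

```text
[ 0.24002808 -1.00287322  0.26035568]
```

View pics/s2.png

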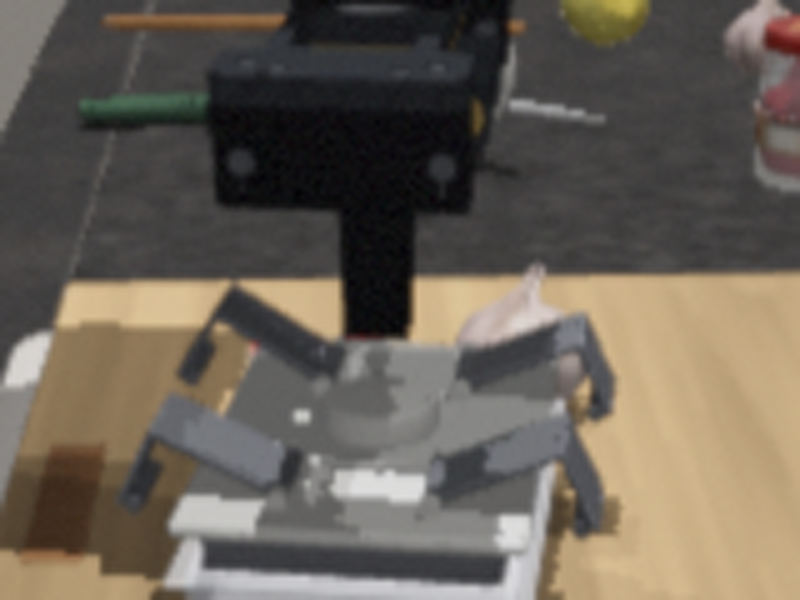

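```bash
python3 - <<'E'
from fit import *
for z in(.0875,.098,.1):
  for y in (.032,.047):print(z,y,proj('side',np.array([.4697,y,z])),proj('top',np.array([.4697,y,z])))
E
```

```text
0.0875 0.032 [285.40457211 234.01429322] [327.39620218 202.35339834]
0.0875 0.047 [285.21872219 230.55437296] [318.94318629 202.5374804 ]
0.098 0.032 [285.36726363 228.26255141] [327.91769704 201.62747228]
0.098 0.047 [285.18121615 224.88820948] [319.36258002 201.81393908]
0.1 0.032 [285.36011755 227.16086066] [328.0184597  201.48720966]
0.1 0.047 [285.17403293 223.80301695] [319.44361454 201.67413768]
```

```bash
python3 - <<'E'
from rig import robot
import cv2,numpy as np
m=robot.camera_model("wrist");B=np.linalg.inv(m["tool_from_camera"])
for z in(-.03,-.007,0,.022):
    c=B@[0,0,z,1];print(z,m["fx"]*c[0]/c[2]+m["cx"],m["fy"]*c[1]/c[2]+m["cy"])
s=robot.camera("side");t=robot.camera("top")
b=cv2.resize(s[195:255,255:315],(400,400),interpolation=cv2.INTER_CUBIC);b=np.clip(b.astype(float)*1.7+25,0,255).astype(np.uint8)
c=cv2.resize(t[150:250,280:380],(400,400),interpolation=cv2.INTER_CUBIC)
cv2.imwrite("pics/s3.png",cv2.hconcat([b,c]))
E
```

```text
-0.03 278.31004475384844 284.13086428263534
-0.007 278.42623932137866 260.5375342618877
0 278.4562205646843 254.4498368524786
0.022 278.53797605217034 237.84936887652685
```

View pics/s3.png

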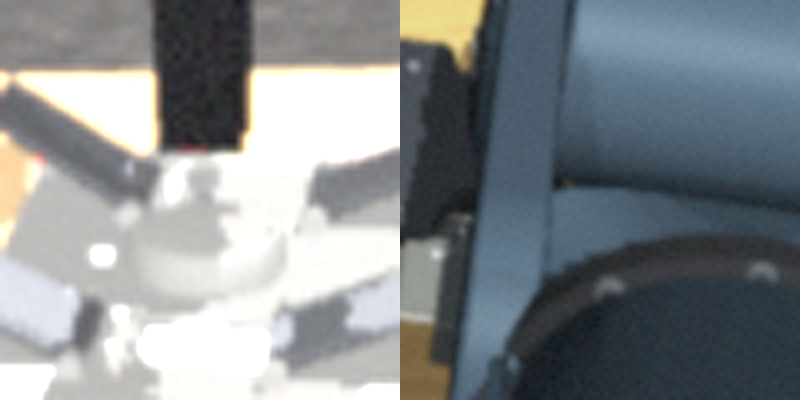

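```bash
python3 - <<'E'
import fit2
from fit2 import *
Q=[q for q in P if q[2]!='side']; side=[q for q in P if q[2]=='side']
def run(Q,p0):
    fit.P[:]=Q; return least_squares(res,p0,loss='soft_l1')
p=p0.copy()
for name,q in (('top+wrist',Q),('wrist',[a for a in Q if a[2]=='wrist']),('top',[a for a in Q if a[2]=='top'])):
    f=run(q,p);print(name,f.x[[0,1,3]].round(4),'lid z',round(f.x[2]+f.x[4],4),2*f.cost);print(res(f.x).reshape(-1,2).round(1).tolist())
# side: tip position consistent?
for X in ([.4697,.032,.0875],[.4697,.032,.117]):print(proj('side',np.array(X)))
E
```

```text
[[-0.2  3.5]
 [-4.1  4.1]
 [ 1.4  0.5]
 [ 3.1 -0. ]
 [-0.2 -1.9]
 [-3.1 -1.8]
 [-4.3 -3.7]]
[ 0.47    0.0321  0.0348 -0.1445  0.0512]
[[-0.5 -0.8]
 [ 0.6 -1.6]
 [ 1.2 -0.2]
 [-0.9 -0.5]
 [ 0.2  0.1]
 [-0.6 -1. ]
 [-1.2 -0. ]
 [-0.4 -0.1]
 [ 0.2 -0.6]
 [-0.1  0.6]
 [-1.1  0.7]
 [-0.2  0.4]
 [ 0.3  3.5]
 [-3.4  3.5]
 [ 2.3  1. ]
 [ 3.6 -0.4]
 [ 0.4 -2.1]
 [-2.4 -1.6]
 [-3.6 -3.3]]
pad [0.47   0.0321 0.0918]
a [0.4173 0.0862 0.0848]
b [0.536  0.069  0.0848]
c [ 0.5228 -0.0221  0.0848]
d [ 0.404  -0.0048  0.0848]
top+wrist [ 0.4693  0.0322 -0.1529] lid z 0.0848 46.51592920013497
[[-0.3, -0.6], [0.7, -0.7], [0.7, 0.5], [-1.2, -0.5], [0.1, 0.6], [0.3, 3.9], [-2.3, 3.4], [2.2, 2.8], [4.2, -0.5], [0.8, -1.9], [-2.4, -0.7], [-3.9, -2.0]]
wrist [ 0.4707  0.0318 -0.1578] lid z 0.0921 40.63495863200164
[[0.5, 4.9], [-4.7, 1.6], [5.8, 2.2], [2.3, -0.9], [0.1, -2.0], [-0.9, -0.4], [-1.3, -1.5]]
top [ 0.4706  0.031  -0.1493] lid z 0.0718 1.187250020357952
[[0.2, 0.2], [-0.1, -0.4], [0.2, -0.0], [-0.4, -0.5], [0.1, 0.8]]
[285.40457211 234.01429322]
[285.2988561  217.71635666]
```

```bash
python3 -m jog '[0,0,0,0.001,0,0,0,0,0.001,0,0,0,0,0.001,0]'
```

```text
time: 6.55
position: [0.4697, 0.032, 0.1065]
tool_rot: [0.998, -0.07, -0.0, -0.0]
ft_force: [0.1, 1.6, -0.0]
grip_width: 0.0006
grip_force: 0.0
```

```bash
python3 -m jog '[0,0,0,0.001,0,0,0,0,0.001,0,0,0,0,0.001,0]'
```

```text
time: 6.92
position: [0.4697, 0.032, 0.1035]
tool_rot: [0.998, -0.07, -0.0, 0.0]
ft_force: [-0.4, 0.1, 0.9]
grip_width: 0.0004
grip_force: 0.0
```

```bash
python3 -m jog '[0,0,0,0.001,0,0,0,0,0.001,0]'; python3 - <<'E'
from rig import robot
import cv2
b=robot.camera("side")[150:270,210:370]
cv2.imwrite("pics/s4.png",cv2.resize(b,(800,600),interpolation=cv2.INTER_CUBIC))
E
```

```text
time: 7.18
position: [0.4697, 0.032, 0.1015]
tool_rot: [0.998, -0.07, -0.0, -0.0]
ft_force: [-0.2, 0.4, -0.3]
grip_width: 0.0006
grip_force: 0.0
```

View pics/s4.png

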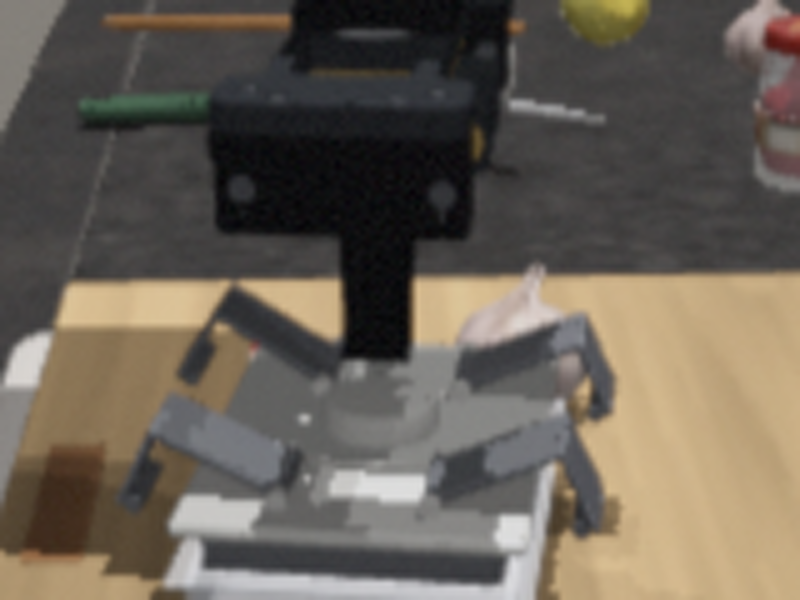

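```bash
python3 -m jog '[0,0,0,0.001,0,0,0,0,0.001,0,0,0,0,0.001,0,0,0,0,0.001,0]'
```

```text
time: 7.72
position: [0.4697, 0.032, 0.0975]
tool_rot: [0.998, -0.07, -0.0, -0.0]
ft_force: [0.1, -0.2, -0.3]
grip_width: 0.0001
grip_force: 0.0
```

```bash
python3 -m jog '[0,0,0,0.001,0,0,0,0,0.001,0,0,0,0,0.001,0]'
```

```text
time: 8.1
position: [0.4697, 0.032, 0.0945]
tool_rot: [0.998, -0.07, 0.0, -0.0]
ft_force: [0.6, 0.6, 0.6]
grip_width: 0.0006
grip_force: 0.0
```

```bash
python3 -m jog '[0,0,0,0.001,0,0,0,0,0.001,0,0,0,0,0.001,0]'
```

```text
time: 8.48
position: [0.4697, 0.032, 0.0915]
tool_rot: [0.998, -0.07, -0.0, -0.0]
ft_force: [-0.2, 0.6, 0.7]
grip_width: 0.0005
grip_force: 0.0
```

```bash
python3 -m jog '[0,0,0,0.001,0,0,0,0,0.001,0]'
```

```text
time: 8.72
position: [0.4697, 0.032, 0.0895]
tool_rot: [0.998, -0.07, 0.0, 0.0]
ft_force: [0.7, -0.6, -0.1]
grip_width: 0.0002
grip_force: 0.0
```

```bash
python3 -m jog '[0,0,0,0.001,0,0,0,0,0.001,0]'
```

```text
time: 8.98
position: [0.4697, 0.032, 0.0875]
tool_rot: [0.998, -0.07, 0.0, -0.0]
ft_force: [0.2, -0.3, 0.1]
grip_width: 0.0008
grip_force: 0.0
```

```bash
python3 -m jog '[0,0,0,0.001,0,0,0,0,0.001,0]'
```

```text
time: 9.22
position: [0.4697, 0.032, 0.0857]
tool_rot: [0.998, -0.07, 0.0, 0.0]
ft_force: [-0.1, 0.0, 3.4]
grip_width: 0.0005
grip_force: 1.3
```

```bash
python3 -m jog '[0,0,0,0.001,0,0,0,0,0.001,0]'
```

```text
time: 9.48
position: [0.4697, 0.032, 0.0836]
tool_rot: [0.998, -0.07, 0.0, -0.0]
ft_force: [-1.7, 0.4, 2.8]
grip_width: 0.0007
grip_force: 1.3
```

```bash
python3 -m jog '[0,0,0,0.001,0,0,0,0,0.001,0]'
```

```text
time: 9.72
position: [0.4697, 0.032, 0.0815]
tool_rot: [0.998, -0.07, 0.0, -0.0]
ft_force: [-0.2, 1.2, 2.7]
grip_width: 0.0004
grip_force: 1.3
```

```bash
python3 -m jog '[0,0,0,0.001,0]'
```

```text
time: 9.85
position: [0.4697, 0.032, 0.0805]
tool_rot: [0.998, -0.07, 0.0, -0.0]
ft_force: [-0.3, 0.8, 2.9]
grip_width: 0.0003
grip_force: 1.3
```

```bash
python3 -m jog '[0,0,0,0.001,0]'
```

```text
time: 9.98
position: [0.4697, 0.0321, 0.0795]
tool_rot: [0.998, -0.07, 0.0, -0.0]
ft_force: [0.3, -0.5, 3.3]
grip_width: 0.0006
grip_force: 1.3
```

```bash
python3 -m jog '[0,0,0,0.001,0]'
```

```text
time: 10.1
position: [0.4697, 0.0321, 0.0785]
tool_rot: [0.998, -0.07, -0.0, -0.0]
ft_force: [-0.0, 1.0, 3.3]
grip_width: 0.0006
grip_force: 1.3
```

```bash
python3 -m jog '[0,0,0,0.001,0]'
```

```text
time: 10.22
position: [0.4697, 0.0321, 0.0775]
tool_rot: [0.998, -0.07, 0.0, -0.0]
ft_force: [-0.0, 1.7, 5.9]
grip_width: 0.0006
grip_force: 2.6
```

```bash
python3 -m jog '[0,0,0,0.001,0]'
```

```text
time: 10.35
position: [0.4698, 0.0321, 0.0769]
tool_rot: [0.998, -0.07, 0.0, -0.0]
ft_force: [-0.8, 0.9, 9.7]
grip_width: 0.0004
grip_force: 4.9
```

```bash
python3 -m jog '[0,0,0,0.0002,0,0,0,0,-0.01,0,0,0,0,-0.015,0,0,0,0,-0.015,0,0,-0.019,-0.016,0,0,0,-0.019,-0.015,0,0,0,-0.0185,-0.015,0,0,0,0,0,0,0]'; python3 - <<'E'
from rig import robot
import cv2
b=robot.camera("side")[150:270,210:370]
cv2.imwrite("pics/s5.png",cv2.resize(b,(800,600),interpolation=cv2.INTER_CUBIC));print(robot.get_obs()["ft_force"])
E
```

```text
time: 11.35
position: [0.4162, 0.0873, 0.1157]
tool_rot: [0.998, -0.068, -0.002, 0.0]
ft_force: [-0.5, -0.5, 0.3]
grip_width: 0.0006
grip_force: 0.0
[ 0.86268482 -0.61828667 -0.35598901]
```

View pics/s5.png

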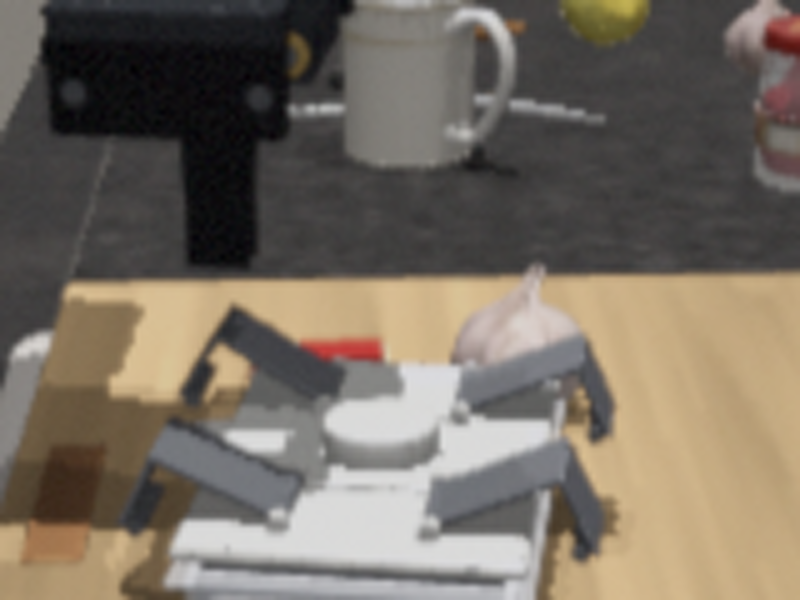

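```bash
python3 -m jog '[0,0.005,0,0.004,0,0,0,0,0.01,0,0,0,0,0.002,0,0,0,0,0.002,0,0,0,0,0.002,0,0,0,0,0.002,0]'
```

```text
time: 12.15
position: [0.4252, 0.0847, 0.0943]
tool_rot: [0.998, -0.07, 0.0, -0.0]
ft_force: [0.6, 0.2, 0.2]
grip_width: 0.0004
grip_force: 0.2
```

```bash
python3 -m jog '[0,0,0,0.0015,0,0,0,0,0.0015,0,0,0,0,0.0015,0,0,0,0,0.0015,0]'
```

```text
time: 12.65
position: [0.4252, 0.0847, 0.0883]
tool_rot: [0.998, -0.07, 0.0, 0.0]
ft_force: [0.5, -0.3, 0.2]
grip_width: 0.0005
grip_force: 0.2
```

```bash
python3 -m jog '[0,0,0,0.0015,0,0,0,0,0.0015,0,0,0,0,0.0015,0]'
```

```text
time: 13.02
position: [0.425, 0.0848, 0.0837]
tool_rot: [0.998, -0.07, -0.0, -0.0]
ft_force: [-0.2, -0.0, 0.9]
grip_width: 0.0005
grip_force: 0.2
```

```bash
python3 -m jog '[0,-0.003,0,0,0,0,0,0,0.0015,0,0,0,0,0.0015,0,0,0,0,0.0015,0]'
```

```text
time: 13.52
position: [0.422, 0.0852, 0.0792]
tool_rot: [0.998, -0.07, -0.0, -0.0]
ft_force: [-0.2, 0.2, 0.5]
grip_width: 0.0007
grip_force: 0.2
```

```bash
python3 -m jog '[0,0,0,0.001,0,0,0,0,0.001,0]'
```

```text
time: 13.78
position: [0.4221, 0.0852, 0.0773]
tool_rot: [0.998, -0.07, -0.0, -0.0]
ft_force: [-1.1, 0.4, 1.0]
grip_width: 0.0004
grip_force: 0.3
```

```bash
python3 -m jog '[0,0,0,0.001,0]'
```

```text
time: 13.9
position: [0.422, 0.0852, 0.0763]
tool_rot: [0.998, -0.07, -0.0, -0.0]
ft_force: [-0.6, 0.7, 1.9]
grip_width: 0.0002
grip_force: 1.0
```

```bash
python3 -m jog '[0,0,0,0.001,0]'
```

```text
time: 14.02
position: [0.4219, 0.0853, 0.0754]
tool_rot: [0.998, -0.07, -0.0, -0.0]
ft_force: [-1.2, 0.2, 3.4]
grip_width: 0.0004
grip_force: 1.7
```

```bash
python3 -m jog '[0,0,0,0.001,0]'
```

```text
time: 14.15
position: [0.4218, 0.0853, 0.0744]
tool_rot: [0.998, -0.07, -0.0, -0.0]
ft_force: [-1.3, 0.5, 5.0]
grip_width: 0.0003
grip_force: 2.4
```

```bash
python3 -m jog '[0,0,0,0.001,0]'
```

```text
time: 14.28
position: [0.4216, 0.0854, 0.0735]
tool_rot: [0.998, -0.07, -0.0, -0.0]
ft_force: [-1.9, 1.7, 5.2]
grip_width: 0.0008
grip_force: 3.0
```

```bash
python3 -m jog '[0,0,0,0.001,0]'
```

```text
time: 14.4
position: [0.4215, 0.0854, 0.0725]
tool_rot: [0.998, -0.07, -0.001, -0.0]
ft_force: [-1.4, 1.3, 7.6]
grip_width: 0.0005
grip_force: 3.4
```

```bash
python3 -m jog '[0,0,0,0.001,0]'
```

```text
time: 14.52
position: [0.4215, 0.0854, 0.0715]
tool_rot: [0.998, -0.07, -0.001, -0.0]
ft_force: [-0.6, 0.4, 0.1]
grip_width: 0.0004
grip_force: 0.0
```

```bash
python3 -m jog '[0,0,0,0.001,0]'
```

```text
time: 14.65
position: [0.4225, 0.0851, 0.0703]
tool_rot: [0.998, -0.07, 0.0, 0.0]
ft_force: [-0.6, 1.4, 1.2]
grip_width: 0.0007
grip_force: 0.8
```

```bash
python3 -m jog '[0,0,0,0.001,0]'
```

```text
time: 14.78
position: [0.4223, 0.0852, 0.0693]
tool_rot: [0.998, -0.07, 0.0, -0.0]
ft_force: [-0.8, 1.7, 3.4]
grip_width: 0.0004
grip_force: 2.0
```

```bash
python3 -m jog '[0,0,0,0.0007,0]'
```

```text
time: 14.9
position: [0.4223, 0.0852, 0.0687]
tool_rot: [0.998, -0.07, 0.0, -0.0]
ft_force: [-1.3, 0.1, 4.7]
grip_width: 0.0001
grip_force: 2.7
```

```bash
python3 -m jog '[0,0,0,0.0006,0]'
```

```text
time: 15.02
position: [0.4223, 0.0852, 0.0682]
tool_rot: [0.998, -0.07, 0.0, -0.0]
ft_force: [-1.3, 1.2, 6.4]
grip_width: 0.0006
grip_force: 3.3
```

```bash
python3 -m jog '[0,0,0,0.0006,0]'
```

```text
time: 15.15
position: [0.4223, 0.0852, 0.0678]
tool_rot: [0.998, -0.07, 0.0, -0.0]
ft_force: [-0.7, 1.0, 8.5]
grip_width: 0.0007
grip_force: 3.9
```

```bash
python3 -m jog '[0,0,0,0.0005,0]'
```

```text
time: 15.28
position: [0.4223, 0.0853, 0.0673]
tool_rot: [0.998, -0.07, 0.0, -0.0]
ft_force: [-1.7, 2.3, 9.3]
grip_width: 0.0008
grip_force: 4.4
```

```bash
python3 -m jog '[0,0,0,-0.01,0,0,0,0,-0.02,0,0,0,0,-0.016,0,0,0.019,0.015,0,0,0,0.019,0.015,0,0,0,0.019,0.016,0,0,0,0.019,0.016,0,0,0,0.019,0.015,0,0,0,0.0195,0.015,0,0,0,0,0,0,0,0,0,0,0.01,0]'; python3 - <<'E'
from rig import robot
import cv2
b=robot.camera("side")[150:270,210:370]
cv2.imwrite("pics/s6.png",cv2.resize(b,(800,600),interpolation=cv2.INTER_CUBIC));print(robot.get_obs()["position"])
E
```

```text
time: 16.65
position: [0.5222, -0.0219, 0.1027]
tool_rot: [0.998, -0.07, -0.0, -0.0]
ft_force: [-0.6, 0.5, -0.3]
grip_width: 0.0006
grip_force: 0.0
[ 0.52068829 -0.02127152  0.10118272]
```

View pics/s6.png

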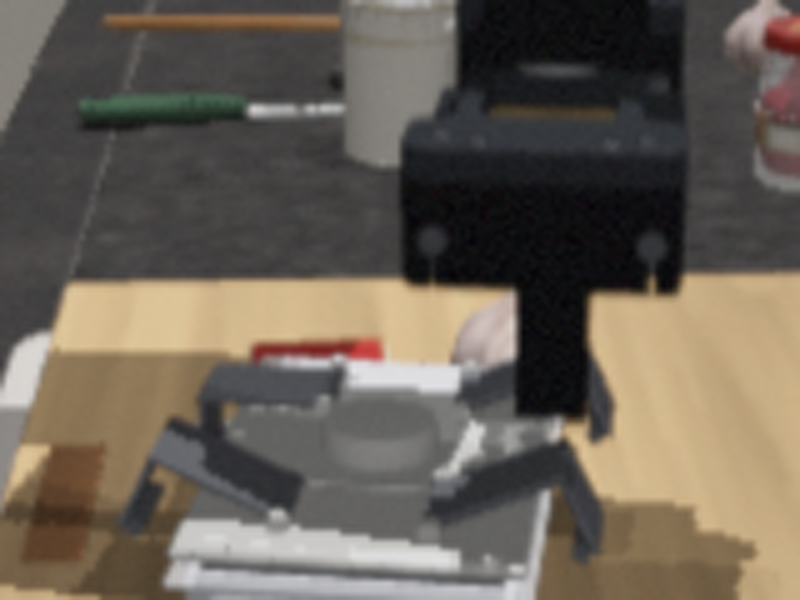

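```bash
python3 -m jog '[0,0,0,0.002,0,0,0,0,0.002,0,0,0,0,0.002,0,0,0,0,0.002,0,0,0,0,0.002,0,0,0,0,0.002,0,0,0,0,0.002,0]'
```

```text
time: 17.58
position: [0.5227, -0.022, 0.0888]
tool_rot: [0.998, -0.07, 0.0, 0.0]
ft_force: [-0.0, 0.2, 0.0]
grip_width: 0.0
grip_force: 0.2
```

```bash
python3 -m jog '[0,0,0,0.0015,0,0,0,0,0.0015,0,0,0,0,0.0015,0]'
```

```text
time: 17.95
position: [0.5228, -0.0219, 0.0844]
tool_rot: [0.998, -0.07, 0.0, 0.0]
ft_force: [0.4, 0.1, -0.1]
grip_width: 0.0005
grip_force: 0.3
```

```bash
python3 -m jog '[0,0,0,0.001,0,0,0,0,0.001,0]'
```

```text
time: 18.2
position: [0.5227, -0.0219, 0.0824]
tool_rot: [0.998, -0.07, -0.0, 0.0]
ft_force: [-0.3, 0.8, 0.5]
grip_width: 0.0005
grip_force: 0.2
```

```bash
python3 -m jog '[0,0,0,0.0015,0,0,0,0,0.0015,0,0,0,0,0.0015,0]'
```

```text
time: 18.58
position: [0.5226, -0.0219, 0.0779]
tool_rot: [0.998, -0.07, -0.0, -0.0]
ft_force: [0.6, -0.5, 0.9]
grip_width: 0.0003
grip_force: 0.2
```

```bash
python3 -m jog '[0,0,0,0.001,0,0,0,0,0.001,0]'
```

```text
time: 18.82
position: [0.5228, -0.0219, 0.076]
tool_rot: [0.998, -0.07, 0.0, 0.0]
ft_force: [0.7, -0.3, 2.0]
grip_width: 0.0007
grip_force: 1.1
```

```bash
python3 -m jog '[0,0,0,0.001,0]'
```

```text
time: 18.95
position: [0.523, -0.022, 0.0752]
tool_rot: [0.998, -0.07, 0.0, 0.0]
ft_force: [-0.4, -0.0, 4.1]
grip_width: 0.0003
grip_force: 1.7
```

```bash
python3 -m jog '[0,0,0,0.001,0]'
```

```text
time: 19.08
position: [0.5231, -0.022, 0.0743]
tool_rot: [0.998, -0.07, 0.001, 0.0]
ft_force: [0.8, -0.0, 3.7]
grip_width: 0.0006
grip_force: 2.2
```

```bash
python3 -m jog '[0,0,0,0.001,0]'
```

```text
time: 19.2
position: [0.5232, -0.0221, 0.0733]
tool_rot: [0.998, -0.07, 0.001, 0.0]
ft_force: [0.0, -0.6, 5.5]
grip_width: 0.0002
grip_force: 2.8
```

```bash
python3 -m jog '[0,0,0,0.001,0]'
```

```text
time: 19.32
position: [0.5234, -0.0221, 0.0724]
tool_rot: [0.998, -0.07, 0.001, 0.0]
ft_force: [-0.2, 0.2, 6.4]
grip_width: 0.0002
grip_force: 3.1
```

```bash
python3 -m jog '[0,0,0,0.001,0]'
```

```text
time: 19.45
position: [0.5234, -0.0221, 0.0714]
tool_rot: [0.998, -0.07, 0.001, 0.0]
ft_force: [2.2, -0.7, 3.4]
grip_width: 0.0005
grip_force: 1.4
```

```bash
python3 -m jog '[0,0,0,0.001,0]'
```

```text
time: 19.58
position: [0.5223, -0.0218, 0.0697]
tool_rot: [0.998, -0.07, -0.0, -0.0]
ft_force: [0.2, -0.1, 1.3]
grip_width: 0.0008
grip_force: 0.7
```

```bash
python3 -m jog '[0,0,0,0.0007,0]'
```

```text
time: 19.7
position: [0.5224, -0.0218, 0.069]
tool_rot: [0.998, -0.07, -0.0, -0.0]
ft_force: [0.2, -0.6, 2.5]
grip_width: 0.0004
grip_force: 1.4
```

```bash
python3 -m jog '[0,0,0,0.0009,0]'
```

```text
time: 19.82
position: [0.5225, -0.0219, 0.0683]
tool_rot: [0.998, -0.07, -0.0, -0.0]
ft_force: [0.7, -0.5, 4.1]
grip_width: 0.0005
grip_force: 2.1
```

```bash
python3 -m jog '[0,0,0,0.0007,0]'
```

```text
time: 19.95
position: [0.5226, -0.0219, 0.0678]
tool_rot: [0.998, -0.07, -0.0, -0.0]
ft_force: [-0.2, 0.4, 5.1]
grip_width: 0.0006
grip_force: 2.7
```

```bash
python3 -m jog '[0,0,0,0.0006,0]'
```

```text
time: 20.08
position: [0.5226, -0.0219, 0.0673]
tool_rot: [0.998, -0.07, -0.0, -0.0]
ft_force: [-0.4, -0.1, 6.5]
grip_width: 0.0003
grip_force: 3.2
```

```bash
python3 -m jog '[0,0,0,0.0006,0]'
```

```text
time: 20.2
position: [0.5227, -0.0219, 0.0669]
tool_rot: [0.998, -0.07, 0.0, 0.0]
ft_force: [-0.6, -0.7, 6.9]
grip_width: 0.0008
grip_force: 3.7
```

```bash
python3 -m jog '[0,0,0,0.0005,0]'
```

```text
time: 20.32
position: [0.5227, -0.0219, 0.0665]
tool_rot: [0.998, -0.07, 0.0, -0.0]
ft_force: [-1.0, 0.3, 7.6]
grip_width: 0.0003
grip_force: 4.1
```

```bash
python3 -m jog '[0,0,0,-0.01,0,0,0,0,-0.02,0,0,0,0,-0.012,0,0,0,-0.018,0,0,0,0,-0.018,0,0,0,0,-0.018,0,0,0,0,-0.019,0,0,0,0,-0.019,0,0,0,0,0,0,0,0,0,0,0.007,0,0,0,0,0.007,0,0,0,0,0.003,0,0,0,0,0.002,0,0,0,0,0.002,0]'
```

```text
time: 22.08
position: [0.5359, 0.0689, 0.087]
tool_rot: [0.998, -0.07, 0.0, 0.0]
ft_force: [1.3, 0.0, 0.4]
grip_width: 0.0004
grip_force: 0.3
```

```bash
python3 -m jog '[0,0,0,0.0015,0,0,0,0,0.0015,0,0,0,0,0.0015,0,0,0,0,0.0015,0]'
```

```text
time: 22.58
position: [0.5356, 0.0692, 0.0809]
tool_rot: [0.998, -0.07, 0.0, -0.0]
ft_force: [-0.3, 0.3, 0.1]
grip_width: 0.0001
grip_force: 0.2
```

```bash
python3 -m jog '[0,0,0,0.0015,0,0,0,0,0.0015,0]'
```

```text
time: 22.82
position: [0.5354, 0.0692, 0.0778]
tool_rot: [0.998, -0.07, -0.0, -0.0]
ft_force: [1.1, 0.2, 0.6]
grip_width: 0.0004
grip_force: 0.3
```

```bash
python3 -m jog '[0,0,0,0.001,0,0,0,0,0.001,0]'
```

```text
time: 23.08
position: [0.5358, 0.0692, 0.0761]
tool_rot: [0.998, -0.07, 0.0, -0.0]
ft_force: [0.5, -1.1, 2.1]
grip_width: 0.0008
grip_force: 1.4
```

```bash
python3 -m jog '[0,0,0,0.001,0]'
```

```text
time: 23.2
position: [0.536, 0.0692, 0.0753]
tool_rot: [0.998, -0.07, 0.001, -0.0]
ft_force: [0.7, 1.5, 3.7]
grip_width: 0.0007
grip_force: 2.0
```

```bash
python3 -m jog '[0,0,0,0.001,0]'
```

```text
time: 23.32
position: [0.5361, 0.0692, 0.0743]
tool_rot: [0.998, -0.07, 0.001, -0.0]
ft_force: [-1.0, -0.5, 5.3]
grip_width: 0.0004
grip_force: 2.5
```

```bash
python3 -m jog '[0,0,0,0.001,0]'
```

```text
time: 23.45
position: [0.5362, 0.0692, 0.0734]
tool_rot: [0.998, -0.07, 0.001, -0.0]
ft_force: [1.2, 0.1, 5.6]
grip_width: 0.0004
grip_force: 3.0
```

```bash
python3 -m jog '[0,0,0,0.001,0]'
```

```text
time: 23.58
position: [0.5363, 0.0692, 0.0725]
tool_rot: [0.998, -0.07, 0.001, -0.0]
ft_force: [0.8, -0.6, 6.4]
grip_width: 0.0005
grip_force: 3.0
```

```bash
python3 -m jog '[0,0,0,0.001,0]'
```

```text
time: 23.7
position: [0.5355, 0.0692, 0.071]
tool_rot: [0.998, -0.07, 0.0, 0.0]
ft_force: [0.1, -0.3, -0.0]
grip_width: 0.0005
grip_force: 0.0
```

```bash
python3 -m jog '[0,0,0,0.001,0]'
```

```text
time: 23.82
position: [0.5353, 0.0692, 0.0697]
tool_rot: [0.998, -0.07, -0.0, -0.0]
ft_force: [0.6, -1.1, 3.4]
grip_width: 0.0007
grip_force: 1.4
```

```bash
python3 -m jog '[0,0,0,0.0008,0]'
```

```text
time: 23.95
position: [0.5354, 0.0692, 0.0691]
tool_rot: [0.998, -0.07, -0.0, 0.0]
ft_force: [-0.2, -0.2, 5.0]
grip_width: 0.0002
grip_force: 2.1
```

```bash
python3 -m jog '[0,0,0,0.0008,0]'
```

```text
time: 24.08
position: [0.5355, 0.0692, 0.0685]
tool_rot: [0.998, -0.07, -0.0, 0.0]
ft_force: [-0.5, 0.1, 5.3]
grip_width: 0.0009
grip_force: 2.8
```

```bash
python3 -m jog '[0,0,0,0.0007,0]'
```

```text
time: 24.2
position: [0.5355, 0.0692, 0.068]
tool_rot: [0.998, -0.07, 0.0, 0.0]
ft_force: [-0.6, 0.5, 7.0]
grip_width: 0.0003
grip_force: 3.4
```

```bash
python3 -m jog '[0,0,0,0.0005,0]'
```

```text
time: 24.32
position: [0.5356, 0.0692, 0.0676]
tool_rot: [0.998, -0.07, 0.0, 0.0]
ft_force: [-0.6, -0.6, 7.4]
grip_width: 0.0003
grip_force: 3.8
```

```bash
python3 -m jog '[0,0,0,-0.01,0,0,0,0,-0.02,0,0,0,0,-0.014,0,0,-0.019,0.015,0,0,0,-0.019,0.015,0,0,0,-0.019,0.016,0,0,0,-0.019,0.016,0,0,0,-0.019,0.015,0,0,0,-0.0195,0.015,0,0,0,0,0,0,0,0,0,0,0.007,0,0,0,0,0.007,0,0,0,0,0.003,0,0,0,0,0.002,0,0,0,0,0.002,0,0,0,0,0.002,0]'
```

```text
time: 26.32
position: [0.4094, -0.0059, 0.0881]
tool_rot: [0.998, -0.07, 0.0, 0.0]
ft_force: [-0.1, 0.0, -0.2]
grip_width: 0.0005
grip_force: 0.2
```

```bash
python3 -m jog '[0,0,0,0.0015,0,0,0,0,0.0015,0,0,0,0,0.0015,0,0,0,0,0.0015,0]'
```

```text
time: 26.82
position: [0.4093, -0.0059, 0.0821]
tool_rot: [0.998, -0.07, 0.0, 0.0]
ft_force: [0.0, -0.3, 0.7]
grip_width: 0.0005
grip_force: 0.2
```

```bash
python3 -m jog '[0,0,0,0.0015,0,0,0,0,0.0015,0]'
```

```text
time: 27.08
position: [0.4092, -0.0059, 0.079]
tool_rot: [0.998, -0.07, -0.0, -0.0]
ft_force: [-0.8, -0.5, 1.2]
grip_width: 0.0006
grip_force: 0.2
```

```bash
python3 -m jog '[0,0,0,0.001,0,0,0,0,0.001,0]'
```

```text
time: 27.32
position: [0.4093, -0.0059, 0.0771]
tool_rot: [0.998, -0.07, -0.0, -0.0]
ft_force: [-0.7, -0.3, 0.7]
grip_width: 0.0004
grip_force: 0.2
```

```bash
python3 -m jog '[0,0,0,0.001,0]'
```

```text
time: 27.45
position: [0.4093, -0.0059, 0.0761]
tool_rot: [0.998, -0.07, -0.0, -0.0]
ft_force: [-1.4, -0.2, 0.6]
grip_width: 0.0004
grip_force: 0.5
```

```bash
python3 -m jog '[0,0,0,0.001,0]'
```

```text
time: 27.58
position: [0.4091, -0.0059, 0.0751]
tool_rot: [0.998, -0.07, -0.0, 0.0]
ft_force: [-0.4, 0.1, 3.2]
grip_width: 0.0008
grip_force: 1.2
```

```bash
python3 -m jog '[0,0,0,0.001,0]'
```

```text
time: 27.7
position: [0.409, -0.0059, 0.0742]
tool_rot: [0.998, -0.07, -0.0, 0.0]
ft_force: [-1.4, -0.9, 3.4]
grip_width: 0.0001
grip_force: 1.9
```

```bash
python3 -m jog '[0,0,0,0.001,0]'
```

```text
time: 27.82
position: [0.4089, -0.0059, 0.0732]
tool_rot: [0.998, -0.07, -0.0, 0.0]
ft_force: [-2.1, -0.9, 5.2]
grip_width: 0.0007
grip_force: 2.6
```

```bash
python3 -m jog '[0,0,0,0.001,0]'
```

```text
time: 27.95
position: [0.4088, -0.0059, 0.0723]
tool_rot: [0.998, -0.07, -0.0, 0.0]
ft_force: [-2.0, -1.5, 6.6]
grip_width: 0.0006
grip_force: 3.2
```

```bash
python3 -m jog '[0,0,0,0.001,0]'
```

```text
time: 28.08
position: [0.4087, -0.0059, 0.0713]
tool_rot: [0.998, -0.07, -0.001, 0.0]
ft_force: [-2.7, -1.6, 7.3]
grip_width: 0.0004
grip_force: 3.5
```

```bash
python3 -m jog '[0,0,0,0.001,0]'
```

```text
time: 28.2
position: [0.4089, -0.0059, 0.0702]
tool_rot: [0.998, -0.07, -0.0, -0.0]
ft_force: [0.3, 0.6, 1.6]
grip_width: 0.0003
grip_force: 0.6
```

```bash
python3 -m jog '[0,0,0,0.0008,0]'
```

```text
time: 28.32
position: [0.4094, -0.0059, 0.0692]
tool_rot: [0.998, -0.07, 0.0, -0.0]
ft_force: [-1.2, -0.1, 2.1]
grip_width: 0.0005
grip_force: 1.2
```

```bash
python3 -m jog '[0,0,0,0.0009,0]'
```

```text
time: 28.45
position: [0.4093, -0.0059, 0.0684]
tool_rot: [0.998, -0.07, 0.0, 0.0]
ft_force: [-1.0, -0.5, 5.7]
grip_width: 0.0004
grip_force: 2.2
```

```bash
python3 -m jog '[0,0,0,0.0009,0]'
```

```text
time: 28.58
position: [0.4093, -0.006, 0.0676]
tool_rot: [0.998, -0.07, 0.0, 0.0]
ft_force: [-1.8, -0.4, 7.2]
grip_width: 0.0007
grip_force: 3.2
```

```bash
python3 -m jog '[0,0,0,0.0008,0]'
```

```text
time: 28.7
position: [0.4093, -0.006, 0.0669]
tool_rot: [0.998, -0.07, 0.0, 0.0]
ft_force: [-1.5, -1.3, 8.3]
grip_width: 0.0008
grip_force: 4.0
```

```bash
python3 -m jog '[0,0,0,0.0006,0]'
```

```text
time: 28.82
position: [0.4092, -0.006, 0.0664]
tool_rot: [0.998, -0.07, 0.0, 0.0]
ft_force: [-3.4, -0.4, 9.8]
grip_width: 0.0003
grip_force: 4.7
```

```bash
python3 -m jog '[0,0,0,-0.01,0,0,0,0,-0.02,0,0,0,0,-0.03,0,0,0,0,-0.03,0,0,-0.02,0,-0.02,0,0,0,0,0,0]'; python3 - <<'E'
from rig import robot
import cv2
b=robot.camera("side")[180:270,230:350]
cv2.imwrite("pics/s7.png",cv2.resize(b,(800,600),interpolation=cv2.INTER_CUBIC));print(robot.get_obs()["position"])
E
```

```text
time: 29.58
position: [0.3893, -0.0029, 0.1772]
tool_rot: [0.998, -0.07, 0.001, 0.0]
ft_force: [-0.6, -0.0, -0.4]
grip_width: 0.0006
grip_force: 0.0
[ 0.38987783 -0.00313905  0.17651947]
```

View pics/s7.png

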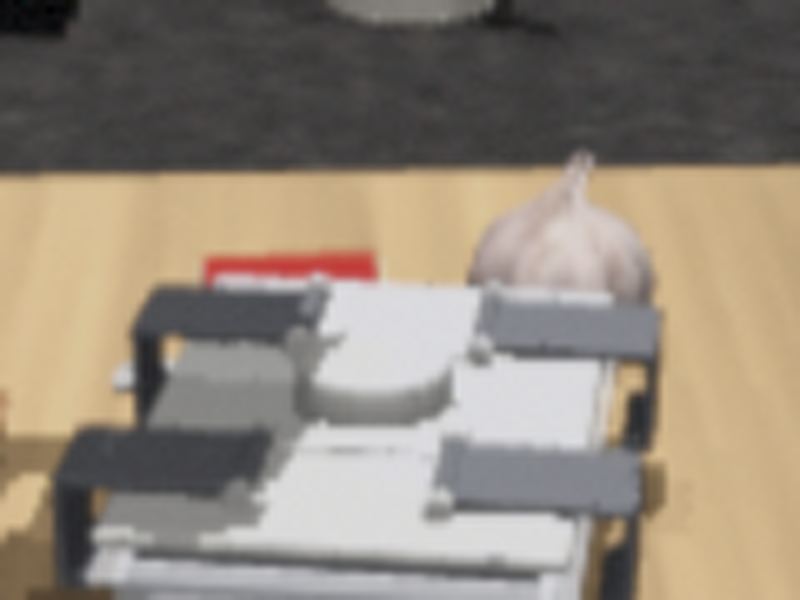

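```bash
python3 -c "
from rig import robot
print(robot.hand_in())"
```

```text
the job is handed in; nothing more can be done
None
```

I pressed the lid onto its gasket and then snapped the clips down in the order a, c, b, d; each was felt to snap and seat. The highest end-of-move force reading was about 10 N, but the sensor seemed to read low (roughly 0.6–0.8 of the stated friction). The last picture shows all four clips flat and the match box apparently undisturbed. The job was handed in soon after 29.6 s, but it returned no verdict.

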